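# Close up the coffee mill after grinding

## Task

Close up the coffee mill with the fingertips: first push its open drawer fully home, so that the last grounds fall into it, then push the crank by its knob clockwise (as seen from above, the way it grinds) until the knob is right at the back of the mill, over the side opposite the drawer. Only push, never grip or lift: the mill itself stays standing where it is, and so does everything else on the worktop.

Things in the scene. Friction and masses are not known exactly. Their poses are not given: they have to be found in the camera images.
- coffee_mill: wooden box coffee mill with brass hopper, 160x191x238 mm, 1.2 kg, loose on the worktop (5 N shoves it). Origin on the worktop; x points from the drawer side to the back, y left, z up. Base plate x -74 to 80, y -58 to 96, up to z 18 mm; box x -58 to 64, y -47 to 84 mm; top moulding and hopper (z 116 to 174, x -71 to 77, y -55 to 93 mm) overhang the drawer front
- mill_axis (a point): point on the crank's upright axis at mill x 3, y 19 mm, at the height of the middle of the crank's knob (220 mm above the worktop)
- drawer_knob (a point): foremost point of the small knob in the middle of the mill's drawer, 40 mm above the worktop; moves with the drawer, which is in the front (-x side) of the mill, near its foot, turned towards the robot and to its right. Drawer front 83 mm wide, z 19 to 73 mm, about 20 mm behind this point. With the drawer shut this point is at mill x -80, y 19 mm
- crank_knob (a point): centre of the black knob on the end of the mill's crank, an upright knob 29 mm across, z 204 to 238 mm above the worktop; moves with the crank on a circle of radius 100 mm about mill_axis. The crank arm lies below z 208 mm
- coffee_mill_drawer (a joint): drawer opening in m: 0 fully home, up to 0.07 open. Slides with about 0.6 N of friction and stays where it is left
- coffee_mill_crank (a joint): crank angle in rad, growing anticlockwise seen from above; the knob is at the mill's right (-y) at 0, at the back (+x) at 1.57, at the left (+y) at 3.14, at the front over the drawer at 4.71. Turns freely without stops (under 1 N at the knob) and stays where it is left
- mug: white mug with a handle, 84x115x88 mm, near the mill; origin at the middle of its underside. Leave alone
- tin_std: low green tin, diameter 75, height 58 mm, near the mill; origin under its centre. Leave alone
- spice_jar_1: glass spice jar with red cap, diameter 45, height 106 mm, near the mill; origin under its centre. Leave alone
- spice_jar_2: glass spice jar with red cap, diameter 45, height 106 mm, at the back of the worktop; origin under its centre. Leave alone
- pepper_mill: dark wooden pepper mill, diameter 58, height 160 mm, at the back of the worktop; origin under its centre. Leave alone
- wooden_spoon: wooden spoon 338x52x15 mm lying along the near edge of the worktop, to the right; origin under its middle. Leave alone

How it is judged:
On the way, in this order (a step that is already met when the one before it is completed fails the run):
1. the drawer is fully home (within 3 mm) (value of joint coffee_mill_drawer below 0.003 m), for 0.2 s.
2. the crank's knob is at the back of the mill (x of crank_knob in the frame of coffee_mill above 0.091 m and value of joint coffee_mill_drawer below 0.004 m), for 0.2 s.
At the end, for the whole second after the job is handed in: The drawer is home within 4 mm and the crank's knob is at rest at the back of the mill (at least 91 mm behind the mill's origin, about 28 degrees either side of straight back); the mill stands upright and at rest within 30 mm of where it stood (all of step 2 and velocity of joint coffee_mill_crank between -0.1 and 0.1 rad/s and linear speed of coffee_mill below 0.01 m/s and angle between coffee_mill's own z axis and vertical below 0.05 rad and distance of coffee_mill from where it was at the start of the episode below 0.03 m); the robot touches nothing.
It fails at once if the mill was lifted, tipped or shoved more than 30 mm (height (world z) of coffee_mill above 0.01 m or angle between coffee_mill's own z axis and vertical above 0.15 rad or distance of coffee_mill from where it was at the start of the episode above 0.03 m).
It fails at once if the crank was turned round the wrong way (anticlockwise) (value of joint coffee_mill_crank above 5.9 rad).
It fails at once if the crank was swung towards the back while the drawer still stood open (value of joint coffee_mill_crank below 3.2 rad and value of joint coffee_mill_drawer above 0.008 m).
It fails at once if a bystander was moved more than 30 mm or knocked over (distance of any of mug, tin_std, spice_jar_1, spice_jar_2, pepper_mill, wooden_spoon from where it was at the start of the episode above 0.03 m or angle between any of mug, tin_std, spice_jar_1, spice_jar_2, pepper_mill's own z axis and vertical above 0.5 rad).
It also fails if it takes over 64 s, if anything falls off the work surface, if the arm or the gripper's body presses on something with over 40 N, if the wrist force passes 120 N, or if a joint passes its speed limit or range.

## Robot

A 6-joint arm with a two-finger parallel gripper is mounted at the origin on a cart in front of the work surface, level with it; the furniture and walls round the work are solid. World frame = base frame: x ahead of the robot, y to its left, z up, the work surface at z = 0. Lengths are in m, angles in rad, forces in N, time in s.
With the tool pointing down it reaches from about 0.375 to 0.975 m from the base axis. Payload 3.8 kg.
Tool frame: the origin (TCP) lies at the very end of the fingers, on their centre line; the grasp point (between the pads) lies 19 mm behind it; z points along the fingers, y is the line along which they close (so a half turn about z gives the same grasp; the last joint's range is limited). The gripper opens to 88 mm and grips with 3 to 60 N. Pads are 18 mm wide; open, the fingers measure 123 mm over their backs; the gripper's body (75 mm by 187 mm) begins 45 mm behind the grasp point.
Start: joints at [-1.156, 0.264, 1.604, -0, 1.274, -0.037], TCP at [0.295, -0.607, 0.239] pointing down, gripper open.
Joint ranges: [-2.63, 2.63], [-0.94, 2.18], [0.31, 2.57], [-1.31, 4.45], [0, 2.66], [-2.55, 2.55]. Speed limits (rad/s): [2.57, 2.57, 3.14, 3.14, 3.14, 3.14].

## Interface

Orientations are given as a 3x3 rotation matrix whose columns are the frame's x, y, z axes.
In Python, from rig import telemetry, imaging, r, nets gives the robot as it stands.
- The arm moves only by the shell command python3 -m handwheel 'ROWS'. ROWS is text: rows parted by semicolons, each of 7 numbers parted by spaces: the turn, a rotation vector about the tool's x, y, z in degrees, then the shift along the tool's x, y, z in mm, then the finger opening in mm, from 0 to 88.1. In form: wx wy wz tx ty tz jaw; .... A call has exactly 5 rows; each row is the pose to reach, as a shift and turn from the pose commanded when the call began, along the tool's axes at that moment; what a row does not reach only later rows make up. A row lasts 1/8 s, in which the tool goes at most 62.5 mm and 10.7 degrees, less where a joint would pass 70% of its speed; a pose out of reach is approached as far as the arm can. A call with a gripper value outside its range is refused whole. The fingers move at their own pace and stop on an object; the grip force is fixed at half the most. Time passes only in rows, so rows that repeat a pose let the fingers close, or fill a call up. It gives the time, the measured TCP pose, the force, the opening and the grip force at its end, in the units of the state.
- telemetry.get_obs(): the state, without advancing time (a new reading comes with each control period).
- imaging.camera(name): name is "scene" or "top" or "wrist"; returns a dict with "image" (420x560x3 uint8, red, green, blue), "fx", "fy", "cx", "cy" (pixels), "origin" and "rotation" of the camera in the world. Camera axes: x right, y down, z forward; pixel columns grow to the right and rows downward; lengths in m; the calibration is good to about 2 mm. A picture is of the moment at which its call begins. There is no depth.
- r.hand_in(): hands the job in; it is judged then, once.
Trained networks look in a picture, given as the dict that the camera call returned (one of the last four; its "shot" number tells which), for a name from the list of things; names that differ only in an ending like _2 or _b are one class to them, and where a whole thing is asked for, a point or a joint stands for the part that bears it (a point fixed in the world has none). Each returns a list of dicts, best first, with "conf" (0 to 1); they miss things now and then, are a little off and sometimes report something else, mostly with a low value. They report only what shows in the picture. A call takes as long as a camera call.
- nets.spot_in(picture, label): "location" ([row, column] in pixels, amid what is visible of it).
- nets.masks_of(picture, label): "region" (420x560 bool, what is visible of it) and "location" ([row, column] in pixels, amid what is visible of it).
- nets.pinpoint(picture, label): "location" ([row, column] in pixels: a listed point, or the origin of a listed thing).
The state is a dict: "time": time; "q": joint angles; "qvel": joint speeds; "tau": joint torques, N m; "tcp_pos": TCP position; "eef_rot": TCP orientation; "wrist_force": force on the tool from outside, world axes, zero at the start; "torque": the same for the moment, N m; "grip_width": finger opening in m; "grasp_force": force on a finger pad.
Only numpy, scipy, OpenCV 4.12 (cv2) and the standard library are available. Lean on these libraries where they do the work, as an engineer would, in place of code of your own. Each camera call takes 0.05 s, during which the arm holds its last target. There are 200 camera calls.

## Working session

There is one attempt and no reset: what is moved stays moved. The work goes in short steps, Python scripts to look and compute and a shell command to move; the robot and the scene stay as the last step left them, time stands still between calls to the robot, and variables do not carry over. Pictures are saved under pics/ and viewed, at most 10 in all, crops included, and the job is handed in when it is done.

```bash
mkdir -p pics; ls; cat > h.py <<'E'
import numpy as np, cv2
from rig import telemetry, imaging, r, nets
def ray(c,loc):
    d=np.array([(loc[1]-c['cx'])/c['fx'],(loc[0]-c['cy'])/c['fy'],1.0])
    return np.array(c['origin']),np.array(c['rotation'])@d
def atz(c,loc,z):
    o,d=ray(c,loc); return o+d*(z-o[2])/d[2]
def save(c,n): cv2.imwrite('pics/'+n+'.png',cv2.cvtColor(c['image'],cv2.COLOR_RGB2BGR))
E
python3 - <<'E'
from h import *
np.set_printoptions(precision=4,suppress=True)
Z={'coffee_mill':0,'mill_axis':.22,'drawer_knob':.04,'crank_knob':.221,'mug':0,'tin_std':0,'spice_jar_1':0,'pepper_mill':0}
for n in('top','scene'):
    c=imaging.camera(n); save(c,n+'0')
    print(n,c['origin'])
    for k,z in Z.items():
        for p in nets.pinpoint(c,k)[:2]: print(k,round(p['conf'],2),np.round(p['location'],1),atz(c,p['location'],z))
o=telemetry.get_obs(); print(o['time'],o['tcp_pos'],o['eef_rot'],o['grip_width'])
E
```

```text
pics
top [0.382  0.0551 1.5139]
coffee_mill 0.97 [200.2 278. ] [0.5657 0.0728 0.    ]
mill_axis 0.81 [194.4 271.1] [0.5529 0.0874 0.22  ]
drawer_knob 0.75 [227.1 310.7] [ 0.4877 -0.0199  0.04  ]
crank_knob 0.74 [228.7 296. ] [0.4701 0.0249 0.221 ]
mug 0.6 [202.7 390.1] [ 0.5654 -0.2491  0.    ]
tin_std 0.57 [161.3 356. ] [ 0.6839 -0.1502  0.    ]
spice_jar_1 0.87 [135.9 265.9] [0.7526 0.1121 0.    ]
spice_jar_1 0.64 [246.5 224.6] [0.4308 0.2203 0.    ]
pepper_mill 0.82 [145.7 219.6] [0.7204 0.2448 0.    ]
scene [-0.363   0.5998  0.7727]
coffee_mill 0.58 [265.8 249.8] [0.5701 0.0656 0.    ]
mill_axis 0.95 [196.2 239.7] [0.5545 0.0944 0.22  ]
drawer_knob 0.9 [255.6 295.8] [ 0.4941 -0.0261  0.04  ]
crank_knob 0.7 [199.5 285.9] [0.4789 0.0157 0.221 ]
mug 0.61 [227.9 342.9] [ 0.5789 -0.2563  0.    ]
tin_std 0.73 [226.8 285.4] [ 0.6782 -0.1212  0.    ]
spice_jar_1 0.73 [243.4 198.8] [0.7408 0.1284 0.    ]
spice_jar_1 0.65 [318.8 219.4] [0.4345 0.2273 0.    ]
pepper_mill 0.96 [262.3 164. ] [0.7102 0.2444 0.    ]
0.9 [ 0.2947 -0.6073  0.2387] [[ 0.8997  0.4366  0.    ]
 [ 0.4366 -0.8997  0.    ]
 [ 0.      0.     -1.    ]] 0.08836572540712552
```

```bash
python3 -c "
import cv2,numpy as np
a=cv2.imread('pics/top0.png');b=cv2.imread('pics/scene0.png')
cv2.imwrite('pics/both.png',cv2.resize(np.vstack([a,b]),(400,600)))"
```

```text
(no output)
```

View pics/top0.png

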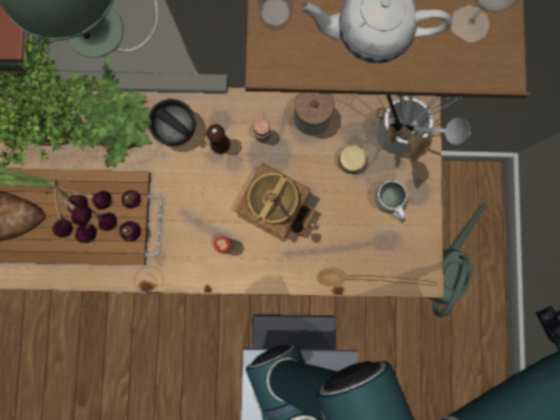

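View pics/scene0.png

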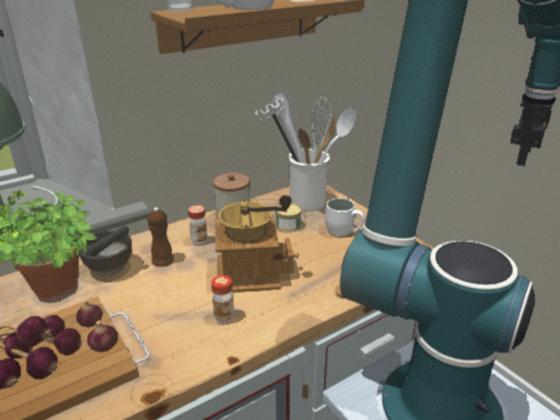

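The top view shows the mill around pixel (272,203). Its crank knob is near (299,226), with the drawer knob just outside it near (313,232). The spice jar is at (222,245), the mug at (392,197) and the spoon along the near edge. The scene view agrees. I'll approach tilted 45° so the gripper stays clear of the moulding, and refine the measurements with the wrist camera.

```bash
cat >> h.py <<'E'
from scipy.spatial.transform import Rotation as Ro
np.set_printoptions(precision=4,suppress=True)
def toolR(yaw,tilt,flip=1):
    "tool z leans 'tilt' from down towards heading yaw; y horizontal"
    f=np.array([np.cos(yaw),np.sin(yaw),0]); z=f*np.sin(tilt)-np.array([0,0,np.cos(tilt)])
    y=flip*np.array([f[1],-f[0],0]); return np.c_[np.cross(y,z),y,z]
def row(p,R):
    o=telemetry.get_obs(); R0=np.array(o['eef_rot']); 
    print('row',np.round(np.r_[np.degrees(Ro.from_matrix(R0.T@R).as_rotvec()),R0.T@(np.array(p)-o['tcp_pos'])*1000],1))
E
python3 - <<'E'
from h import *
row([.435,-.125,.15],toolR(np.radians(60),np.radians(45)))
E
```

```text
row [  13.4   43.6  -32.3  336.8 -372.6   88.7]
```

```bash
python3 -m handwheel '2 7 -5 38 -41 5 0; 5 15 -11 76 -83 10 0; 7 22 -16 114 -125 15 0; 9 29 -21 152 -167 20 0; 11 36 -26 190 -209 25 0'; python3 - <<'E'
from h import *
row([.435,-.125,.15],toolR(np.radians(60),np.radians(45)))
print(telemetry.get_obs()['q'])
E
```

```text
time: 1.52
tcp_pos: [0.3747, -0.3351, 0.2142]
eef_rot: [[0.487, 0.805, 0.338], [0.627, -0.592, 0.506], [0.607, -0.035, -0.794]]
wrist_force: [0.3, 1.0, -0.1]
grip_width: 0.0402
grasp_force: 0.0
row [  2.7   7.4  -6.1 122.2 -73.6 177.6]
[-1.1412  0.1451  1.9287  0.5476  1.4679 -0.6663]
```

```bash
python3 -m handwheel '1 2 -2 30 -18 44 0; 2 4 -4 61 -37 88 0; 3 7 -6 92 -55 133 0; 3 7 -6 122 -74 178 0; 3 7 -6 122 -74 178 0'; python3 - <<'E'
from h import *
row([.435,-.125,.15],toolR(np.radians(60),np.radians(45)))
print(telemetry.get_obs()['q'])
for n in('wrist','top','scene'):
    c=imaging.camera(n); save(c,n+'1'); print(n,c['origin'])
    for k,z in {'coffee_mill':0,'mill_axis':.22,'drawer_knob':.04,'crank_knob':.221}.items():
        for p in nets.pinpoint(c,k)[:1]: print(k,round(p['conf'],2),np.round(p['location'],1),atz(c,p['location'],z))
E
```

```text
time: 2.15
tcp_pos: [0.433, -0.1217, 0.1471]
eef_rot: [[0.361, 0.869, 0.339], [0.615, -0.495, 0.613], [0.701, -0.012, -0.713]]
wrist_force: [1.1, -0.5, -0.5]
grip_width: 0.0005
grasp_force: 0.0
row [-0.7  0.5 -0.3  0.8  3.4 -3.4]
[-0.8596  0.0617  2.2258  0.7557  1.2814 -0.7232]
wrist [ 0.4088 -0.1703  0.2966]
coffee_mill 0.88 [125.7 299.6] [0.571  0.0801 0.    ]
drawer_knob 0.85 [196.  292.7] [ 0.4933 -0.0327  0.04  ]
top [0.382  0.0551 1.5139]
coffee_mill 0.7 [201.7 275.2] [0.5612 0.0807 0.    ]
mill_axis 0.95 [193.2 271. ] [0.5558 0.0877 0.22  ]
drawer_knob 0.92 [227.3 311.3] [ 0.4872 -0.0216  0.04  ]
crank_knob 0.59 [227.8 296.4] [0.4723 0.024  0.221 ]
scene [-0.363   0.5998  0.7727]
coffee_mill 0.84 [270.6 251.2] [0.5502 0.0735 0.    ]
mill_axis 0.89 [198.6 240.8] [0.5428 0.0983 0.22  ]
crank_knob 0.95 [198.9 282.7] [0.4855 0.0201 0.221 ]
```

View pics/wrist1.png

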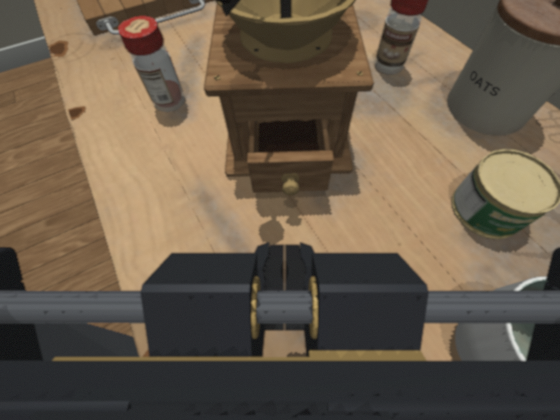

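The wrist view shows the open drawer with its brass knob at about (187,290). The base plate's front corners are at about (174,228) and (170,354), and the moulding's front corners at (86,207) and (84,369).

```bash
python3 - <<'E'
from h import *
c=imaging.camera('wrist')
o=telemetry.get_obs()
def y(a,b,z):
    A,B=atz(c,a,z),atz(c,b,z); d=A-B; print(A,B,'len',np.linalg.norm(d),'mill yaw',np.degrees(np.arctan2(d[1],d[0]))-90)
y((174,228),(170,354),.016); y((86,207),(84,369),.118); y((155,247),(157,331),.073)
for l in((187,290),(190,290),(196,292.7)): print(atz(c,l,.04))
E
```

```text
[0.4548 0.0392 0.016 ] [ 0.5836 -0.0295  0.016 ] len 0.1459803792585113 mill yaw 61.9223078658342
[0.463  0.0604 0.118 ] [ 0.5893 -0.0112  0.118 ] len 0.14520546741586865 mill yaw 60.453554853257515
[0.4708 0.0074 0.073 ] [ 0.5388 -0.0353  0.073 ] len 0.08022388407758503 mill yaw 57.88884330909596
[ 0.4992 -0.0262  0.04  ]
[ 0.4973 -0.0294  0.04  ]
[ 0.496 -0.037  0.04 ]
```

```bash
python3 - <<'E'
from h import *
row([.480,-.056,.034],toolR(np.radians(60.5),np.radians(45)))
E
```

```text
row [ -0.    0.6  -0.6 -20.6   5.4 140.3]
```

```bash
python3 -m handwheel '0 0 0 -5 1 35 0; 0 0 0 -10 3 75 0; 0 1 0 -15 4 110 0; 0 1 0 -20 5 130 0; 0 1 0 -21 5 140 0'; python3 - <<'E'
from h import *
c=imaging.camera('wrist'); save(c,'wrist2')
for k in('drawer_knob','coffee_mill_drawer'):
    print([(round(p['conf'],2),np.round(p['location'],1)) for p in nets.pinpoint(c,k)[:2]] if k=='drawer_knob' else '')
p=[q for q in nets.pinpoint(c,'drawer_knob')[:1]]
if p: print(atz(c,p[0]['location'],.04))
E
```

```text
time: 3.58
tcp_pos: [0.4793, -0.0556, 0.0331]
eef_rot: [[0.356, 0.867, 0.349], [0.605, -0.499, 0.621], [0.712, -0.01, -0.702]]
wrist_force: [-1.1, -0.3, 0.1]
grip_width: 0.0002
grasp_force: 0.0
[(0.85, array([214.2, 281.2]))]

[ 0.491  -0.0345  0.04  ]
```

View pics/wrist2.png

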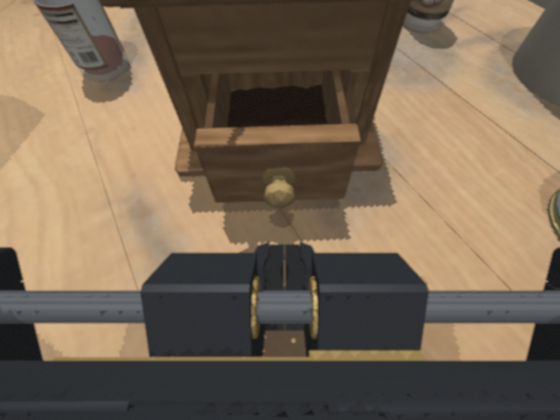

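The knob at (193,281) is lined up with the fingers at column 285. The base plate's front corners are at (172,178) and (165,381).

```bash
python3 - <<'E'
from h import *
c=imaging.camera('wrist')
A,B=atz(c,(168,178),.018),atz(c,(161,381),.018); d=A-B; print(A,B,np.linalg.norm(d))
yaw=np.arctan2(d[1],d[0])-np.pi/2; f=np.array([np.cos(yaw),np.sin(yaw),0]);l=np.array([-f[1],f[0],0])
print(np.degrees(yaw)); org=(A+B)/2+.074*f-.019*l; print('org',org,'axis',org+.003*f+.019*l)
for p in((193,281),(200,281)):
  k=atz(c,p,.04); print(k,'knob mill x,y',(k-org)@f,(k-org)@l)
t=telemetry.get_obs()['tcp_pos']; print('tcp',(t-org)@f,(t-org)@l)
R=np.array(telemetry.get_obs()['eef_rot']); print(R.T@f)
E
```

```text
[0.4539 0.0444 0.018 ] [ 0.579  -0.0215  0.018 ] 0.14144288760058446
62.199308950548165
org [0.5677 0.068  0.018 ] axis [0.5523 0.0796 0.018 ]
[ 0.4984 -0.0226  0.04  ] knob mill x,y -0.1125117117065253 0.019045421856765707
[ 0.4961 -0.0267  0.04  ] knob mill x,y -0.11721956296057981 0.01919416346721002
tcp -0.1513288413170284 0.019433274510386712
[ 0.7014 -0.0373  0.7118]
```

```bash
python3 -m handwheel '0 0 0 7 0 7 0; 0 0 0 14 0 14 0; 0 0 0 21 0 21 0; 0 0 0 27 0 27 0; 0 0 0 32 0 32 0'; python3 -m handwheel '0 0 0 2 0 2 0; 0 0 0 4 0 4 0; 0 0 0 5.5 0 5.5 0; 0 0 0 7 0 7 0; 0 0 0 7 0 7 0';  python3 - <<'E'
from h import *
c=imaging.camera('wrist'); save(c,'wrist3')
E
```

```text
time: 4.4
tcp_pos: [0.5022, -0.0163, 0.0343]
eef_rot: [[0.355, 0.867, 0.35], [0.606, -0.498, 0.62], [0.712, -0.008, -0.702]]
wrist_force: [0.1, -0.1, -0.3]
grip_width: 0.0007
grasp_force: 0.3
time: 5.03
tcp_pos: [0.5069, -0.0083, 0.0343]
eef_rot: [[0.355, 0.867, 0.35], [0.605, -0.499, 0.62], [0.712, -0.008, -0.702]]
wrist_force: [-0.5, 0.2, -0.2]
grip_width: 0.0006
grasp_force: 0.1
```

View pics/wrist3.png

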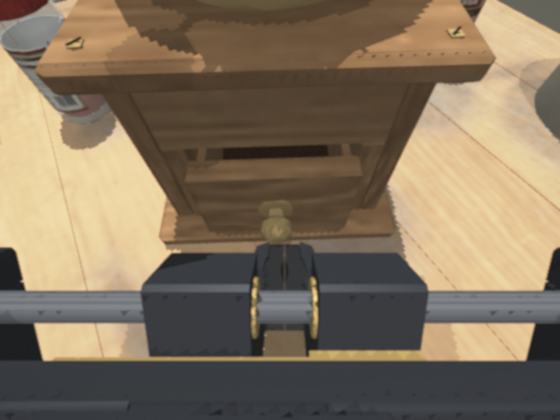

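The drawer is nearly shut: the fingers are on the knob at (230,277), and a dark gap still shows at row 153.

```bash
python3 -m handwheel '0 0 0 1.5 0 1.5 0; 0 0 0 3 0 3 0; 0 0 0 4.5 0 4.5 0; 0 0 0 5.5 0 5.5 0; 0 0 0 5.5 0 5.5 0'; python3 -m handwheel '0 0 0 .7 0 .7 0; 0 0 0 1.4 0 1.4 0; 0 0 0 2.1 0 2.1 0; 0 0 0 2.8 0 2.8 0; 0 0 0 2.8 0 2.8 0';  python3 - <<'E'
from h import *
c=imaging.camera('wrist'); save(c,'wrist4')
E
```

```text
time: 5.7
tcp_pos: [0.5109, -0.0015, 0.0344]
eef_rot: [[0.355, 0.867, 0.35], [0.606, -0.499, 0.62], [0.712, -0.008, -0.702]]
wrist_force: [-0.9, 0.5, -0.3]
grip_width: 0.0005
grasp_force: 0.2
time: 6.32
tcp_pos: [0.5128, 0.0019, 0.0344]
eef_rot: [[0.355, 0.867, 0.35], [0.605, -0.499, 0.62], [0.712, -0.008, -0.702]]
wrist_force: [-0.5, -0.0, 0.6]
grip_width: -0.0001
grasp_force: 0.3
```

View pics/wrist4.png

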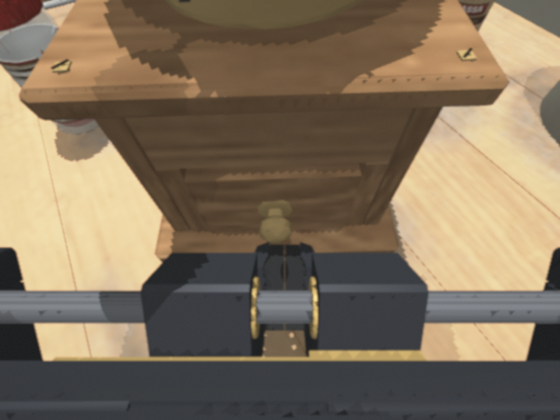

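The drawer front is now almost flush, with no dark gap left. I'll creep on until the force rises.

```bash
for i in 1 2; do :; done; python3 -m handwheel '0 0 0 .5 0 .5 0; 0 0 0 1 0 1 0; 0 0 0 1.4 0 1.4 0; 0 0 0 1.4 0 1.4 0; 0 0 0 1.4 0 1.4 0'; python3 -m handwheel '0 0 0 .5 0 .5 0; 0 0 0 1 0 1 0; 0 0 0 1.4 0 1.4 0; 0 0 0 1.4 0 1.4 0; 0 0 0 1.4 0 1.4 0'
```

```text
time: 7.0
tcp_pos: [0.5138, 0.0035, 0.0344]
eef_rot: [[0.355, 0.867, 0.35], [0.605, -0.499, 0.62], [0.712, -0.008, -0.702]]
wrist_force: [-2.1, 0.7, -0.2]
grip_width: 0.0004
grasp_force: 0.3
time: 7.62
tcp_pos: [0.5147, 0.005, 0.0343]
eef_rot: [[0.356, 0.867, 0.35], [0.606, -0.499, 0.62], [0.712, -0.008, -0.702]]
wrist_force: [-3.3, -2.4, -0.0]
grip_width: 0.0005
grasp_force: 2.0
```

```bash
python3 -m handwheel '0 0 0 .5 0 .5 0; 0 0 0 1 0 1 0; 0 0 0 1.4 0 1.4 0; 0 0 0 1.4 0 1.4 0; 0 0 0 1.4 0 1.4 0'; python3 - <<'E'
from h import *
import time
F=[]
for i in range(6):
    c=imaging.camera('wrist'); F.append(telemetry.get_obs()['wrist_force'])
print(np.mean(F,0)); save(c,'wrist5')
im=cv2.imread('pics/wrist4.png')[150:260,150:410]; im2=cv2.imread('pics/wrist5.png')[150:260,150:410]
cv2.imwrite('pics/cmp.png',cv2.resize(np.vstack([im,im2]),None,fx=2.6,fy=2.6))
E
```

```text
time: 8.25
tcp_pos: [0.5157, 0.0062, 0.0341]
eef_rot: [[0.356, 0.866, 0.35], [0.607, -0.499, 0.619], [0.711, -0.007, -0.703]]
wrist_force: [-4.5, -6.3, 0.3]
grip_width: 0.0004
grasp_force: 3.2
[-4.6389 -6.3896  0.1936]
```

View pics/cmp.png

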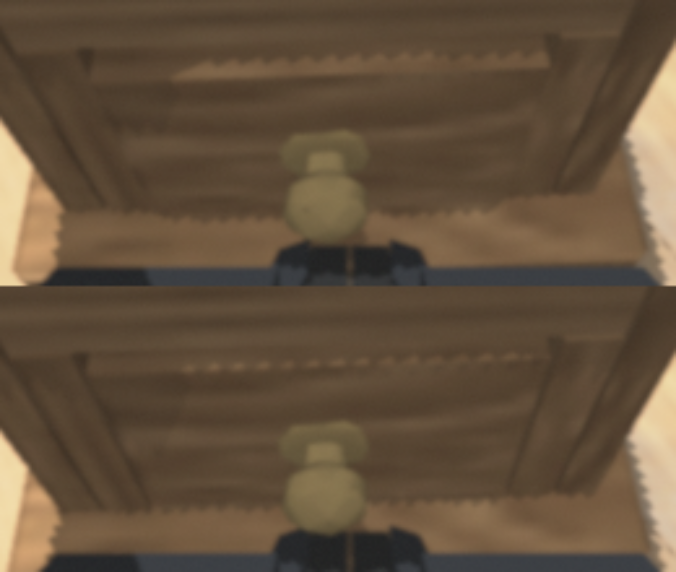

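The lower image shows the drawer front flush, and the 8 N reaction confirms it is home. I'll retreat and then measure the crank.

```bash
python3 -m handwheel '0 0 0 -5 0 -5 0; 0 0 0 -15 0 -15 0; 0 0 0 -30 0 -30 0; 0 0 0 -35 0 -75 0; 0 0 0 -40 0 -120 0'; python3 - <<'E'
from h import *
Z={'mill_axis':.22,'crank_knob':.221,'drawer_knob':.04}
o3=[]
for n in('top','scene','wrist'):
    c=imaging.camera(n)
    for k,z in Z.items():
        for p in nets.pinpoint(c,k)[:1]: print(n,k,round(p['conf'],2),np.round(p['location'],1),atz(c,p['location'],z))
    save(c,n+'6')
    m=nets.masks_of(c,'crank_knob')
    if m: print('mask',m[0]['conf'],m[0]['location'],m[0]['region'].sum())
    g=cv2.cvtColor(c['image'],cv2.COLOR_RGB2GRAY)
print(telemetry.get_obs()['tcp_pos'])
a=cv2.resize(cv2.imread('pics/top6.png')[150:255,225:345],None,fx=4,fy=4)
b=cv2.resize(cv2.imread('pics/scene6.png')[160:300,200:320],None,fx=3,fy=3)
h=max(len(a),len(b)); P=lambda i:cv2.copyMakeBorder(i,0,h-len(i),0,0,cv2.BORDER_CONSTANT)
v=np.hstack([P(a),P(b)])[:600,:]; v=cv2.resize(v,None,fx=.94,fy=.94); print(v.shape); cv2.imwrite('pics/crop6.png',v)
E
```

```text
time: 9.18
tcp_pos: [0.4584, -0.0925, 0.0908]
eef_rot: [[0.356, 0.867, 0.35], [0.605, -0.499, 0.621], [0.713, -0.01, -0.702]]
wrist_force: [1.0, 0.2, 0.5]
grip_width: 0.0002
grasp_force: 0.0
top mill_axis 0.86 [194.5 271.6] [0.5527 0.0861 0.22  ]
top crank_knob 0.74 [243.3 230.1] [0.4316 0.1833 0.221 ]
top drawer_knob 0.53 [219.  296.2] [0.5094 0.0207 0.04  ]
mask 0.62 [225.1, 291.5] 196
scene mill_axis 0.61 [197.1 240.1] [0.5501 0.0959 0.22  ]
scene crank_knob 0.76 [201.2 288.3] [0.4691 0.0158 0.221 ]
scene drawer_knob 0.47 [257.6 276.4] [0.5143 0.0195 0.04  ]
mask 0.6 [207.2, 272.2] 389
wrist drawer_knob 0.73 [153.8 282.7] [0.5161 0.0103 0.04  ]
[ 0.4595 -0.0913  0.09  ]
(395, 790, 3)
```

View pics/crop6.png

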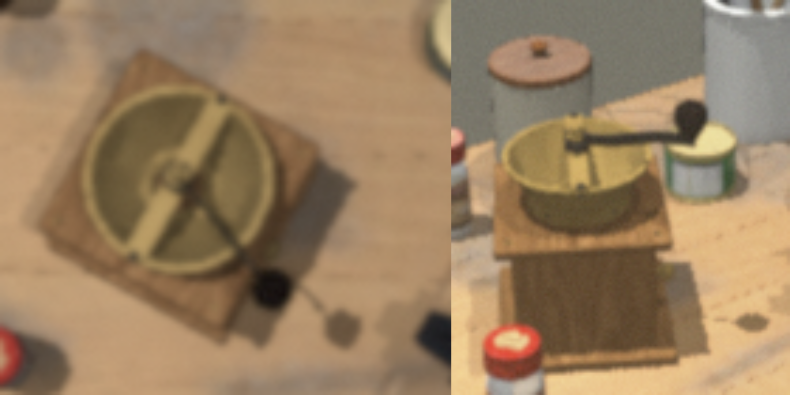

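The top crop shows the knob at full-image pixel (row 226.6, col 297.1) and the axis at (197,271). The scene crop puts the knob at about (202.5,284.8).

```bash
python3 - <<'E'
from h import *
a,b=imaging.camera('top'),imaging.camera('scene')
o1,d1=ray(a,(226.6,297.1)); o2,d2=ray(b,(202.5,284.8))
s=np.linalg.lstsq(np.c_[d1,-d2],o2-o1,rcond=None)[0]; print(o1+d1*s[0],o2+d2*s[1])
print('top z.23',atz(a,(226.6,297.1),.23),'scene',atz(b,(202.5,284.8),.221))
print('axis top',atz(a,(197.3,271),.20))
print(telemetry.get_obs()['q'])
E
```

```text
[0.4756 0.0222 0.2167] [0.475  0.0214 0.2167]
top z.23 [0.4746 0.0226 0.23  ] scene [0.4685 0.0259 0.221 ]
axis top [0.5483 0.0879 0.2   ]
[-0.7813  0.1647  2.2603  0.8504  1.153  -0.7933]
```

```bash
cat >> h.py <<'E'
A=np.array([.551,.088])
def crank(th,off,z=.215):
    "th: world angle of knob (deg), off: TCP behind knob centre (m)"
    t=np.radians(th); r=np.array([np.cos(t),np.sin(t)]); tt=np.array([-r[1],r[0]])
    ya=np.radians(max(th-180,-105)); y=np.array([np.cos(ya),np.sin(ya),0]); zz=np.array([0,0,-1.])
    return np.r_[A+.1*r+off*tt,z],np.c_[np.cross(y,zz),y,zz]
def crow(*a): 
    p,R=crank(*a); print(a,np.round(p,4)); row(p,R)
E
python3 - <<'E'
from h import *
row([.46,-.06,.28],crank(221,0)[1])
E
```

```text
row [  27.6  -39.6  -67.2  154.4  -16.9 -113.6]
```

```bash
python3 -m handwheel '0 0 0 35 0 -35 0; 0 0 0 70 0 -70 0; 0 0 0 110 0 -108 0; 0 0 0 135 0 -133 0; 4 -5 -8 135 0 -133 0'; python3 - <<'E'
from h import *
row([.46,-.06,.28],crank(221,0)[1])
E
```

```text
time: 10.65
tcp_pos: [0.4609, -0.0935, 0.2822]
eef_rot: [[0.253, 0.931, 0.263], [0.722, -0.362, 0.589], [0.644, 0.041, -0.764]]
wrist_force: [0.6, 0.1, -0.7]
grip_width: 0.0004
grasp_force: 0.0
row [ 23.7 -34.7 -58.8  22.6 -13.1  21.2]
```

```bash
python3 -m handwheel '3 -5 -8 5 -3 4 0; 7 -10 -17 10 -5 9 0; 10 -15 -25 14 -8 13 0; 14 -20 -34 19 -11 17 0; 17 -25 -42 23 -13 21 0'; python3 - <<'E'
from h import *
row([.46,-.06,.28],crank(221,0)[1]); print(telemetry.get_obs()['q'])
E
```

```text
time: 11.28
tcp_pos: [0.4604, -0.0586, 0.2784]
eef_rot: [[-0.412, 0.911, 0.002], [0.892, 0.403, 0.206], [0.187, 0.087, -0.979]]
wrist_force: [-0.1, -0.5, -0.7]
grip_width: 0.0006
grasp_force: 0.0
row [  6.5 -10.  -16.6  -0.8  -0.8  -1.9]
[-0.3251 -0.1369  1.9691  0.2009  1.3783 -0.7951]
```

```bash
python3 - <<'E'
from h import *
crow(221,.045,.27)
E
```

```text
(221, 0.045, 0.27) [ 0.5051 -0.0116  0.27  ]
row [  6.5 -10.  -16.6  22.   58.9  18. ]
```

```bash
python3 -m handwheel '3 -5 -8 6 15 4 0; 6.5 -10 -16.5 12 30 9 0; 6.5 -10 -16.5 22 59 18 0; 6.5 -10 -16.5 22 59 18 0; 6.5 -10 -16.5 22 59 18 0'; python3 - <<'E'
from h import *
crow(221,.045,.215)
E
```

```text
time: 11.9
tcp_pos: [0.5046, -0.0121, 0.2696]
eef_rot: [[-0.651, 0.759, -0.001], [0.759, 0.651, 0.003], [0.003, 0.001, -1.0]]
wrist_force: [-0.6, -0.1, -0.1]
grip_width: 0.0004
grasp_force: 0.0
(221, 0.045, 0.215) [ 0.5051 -0.0116  0.215 ]
row [ 0.1 -0.2 -0.4 -0.1  0.6 54.6]
```

```bash
python3 -m handwheel '0 0 0 0 0 20 0; 0 0 0 0 1 40 0; 0 0 0 0 1 55 0; 0 0 0 0 1 55 0; 0 0 0 0 1 55 0'; python3 - <<'E'
from h import *
print(telemetry.get_obs()['wrist_force'])
for t in (221,215,209,203,197): crow(t,.024)
E
```

```text
time: 12.52
tcp_pos: [0.5062, -0.0114, 0.2156]
eef_rot: [[-0.651, 0.759, 0.001], [0.759, 0.651, 0.003], [0.002, 0.003, -1.0]]
wrist_force: [0.4, 0.0, 0.1]
grip_width: 0.0002
grasp_force: 0.0
[0.358  0.0344 0.0885]
(221, 0.024) [0.4913 0.0043 0.215 ]
row [ 0.2 -0.1 -0.4 21.6 -1.1  0.6]
(215, 0.024) [0.4829 0.011  0.215 ]
row [ 0.1 -0.1  5.6 32.1 -3.2  0.6]
(209, 0.024) [0.4752 0.0185 0.215 ]
row [ 0.1 -0.1 11.6 42.9 -4.1  0.6]
(203, 0.024) [0.4683 0.0268 0.215 ]
row [ 0.1 -0.1 17.6 53.6 -3.9  0.6]
(197, 0.024) [0.4624 0.0358 0.215 ]
row [ 0.1 -0.1 23.6 64.3 -2.6  0.7]
```

```bash
python3 -m handwheel '0 0 0 21 -1 0 0; 0 0 5.5 32 -3 0 0; 0 0 11.5 43 -4 0 0; 0 0 17.5 53.5 -4 0 0; 0 0 23.5 64 -3 0 0'; python3 - <<'E'
from h import *
for n in('top','scene'):
    c=imaging.camera(n); save(c,n+'7')
    for p in nets.pinpoint(c,'crank_knob')[:2]: print(n,round(p['conf'],2),np.round(p['location'],1),atz(c,p['location'],.221))
print(telemetry.get_obs()['wrist_force'])
for t in (191,185,179,173,167): crow(t,.024)
a=cv2.resize(cv2.imread('pics/top7.png')[150:255,225:345],None,fx=3.3,fy=3.3)
b=cv2.resize(cv2.imread('pics/scene7.png')[160:300,200:320],None,fx=2.5,fy=2.5)
h=max(len(a),len(b)); P=lambda i:cv2.copyMakeBorder(i,0,h-len(i),0,0,cv2.BORDER_CONSTANT)
cv2.imwrite('pics/crop7.png',np.hstack([P(a),P(b)]))
E
```

```text
time: 13.15
tcp_pos: [0.4613, 0.0367, 0.2159]
eef_rot: [[-0.291, 0.957, 0.002], [0.957, 0.291, 0.003], [0.003, 0.002, -1.0]]
wrist_force: [0.2, -0.6, -0.4]
grip_width: 0.0004
grasp_force: 0.3
top 0.73 [243.1 227.6] [0.432  0.1893 0.221 ]
scene 0.68 [207.8 275.8] [0.4595 0.0565 0.221 ]
[-0.0316  0.1162  0.7309]
(191, 0.024) [0.4574 0.0454 0.215 ]
row [ 0.1 -0.2  6.3 10.  -1.3  0.6]
(185, 0.024) [0.4535 0.0554 0.215 ]
row [ 0.1 -0.2 12.3 20.7 -2.1  0.6]
(179, 0.024) [0.4506 0.0657 0.215 ]
row [ 0.1 -0.2 18.3 31.5 -1.8  0.6]
(173, 0.024) [0.4488 0.0764 0.215 ]
row [ 0.1 -0.2 24.3 42.2 -0.3  0.7]
(167, 0.024) [0.4482 0.0871 0.215 ]
row [ 0.1 -0.2 30.3 52.6  2.2  0.7]
```

View pics/crop7.png

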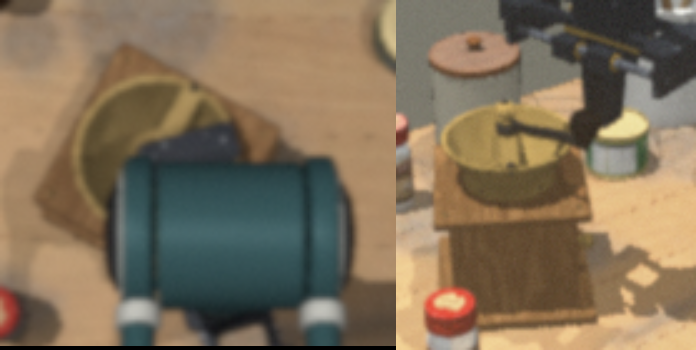

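The scene crop shows the fingertips behind the knob at about (207,274), and the crank has turned clockwise. I'll go on pushing.

```bash
python3 -m handwheel '0 0 6 10 -1 0 0; 0 0 12 20.5 -2 0 0; 0 0 18 31 -2 0 0; 0 0 24 42 0 0 0; 0 0 30 52.5 2 0 0'; python3 - <<'E'
from h import *
c=imaging.camera('scene')
for p in nets.pinpoint(c,'crank_knob')[:2]: print(round(p['conf'],2),np.round(p['location'],1),atz(c,p['location'],.221))
for t in (161,155,149,143,137): crow(t,.024)
E
```

```text
time: 13.98
tcp_pos: [0.4485, 0.0865, 0.2154]
eef_rot: [[0.225, 0.974, 0.0], [0.974, -0.225, 0.003], [0.003, -0.0, -1.0]]
wrist_force: [-0.0, -1.3, 0.0]
grip_width: 0.0003
grasp_force: 0.3
0.68 [214.7 256. ] [0.4581 0.1092 0.221 ]
(161, 0.024) [0.4486 0.0979 0.215 ]
row [-0.  -0.2  6.2 10.7 -2.2  0.4]
(155, 0.024) [0.4502 0.1085 0.215 ]
row [-0.1 -0.2 12.2 21.4 -3.   0.4]
(149, 0.024) [0.4529 0.1189 0.215 ]
row [-0.1 -0.2 18.2 32.2 -2.7  0.5]
(143, 0.024) [0.4567 0.129  0.215 ]
row [-0.1 -0.2 24.2 42.9 -1.2  0.5]
(137, 0.024) [0.4615 0.1386 0.215 ]
row [-0.1 -0.2 30.2 53.3  1.4  0.5]
```

```bash
python3 -m handwheel '0 0 6 10.5 -2 0 0; 0 0 12 21 -3 0 0; 0 0 18 32 -3 0 0; 0 0 24 43 -1 0 0; 0 0 30 53 1 0 0'; python3 - <<'E'
from h import *
c=imaging.camera('scene')
for p in nets.pinpoint(c,'crank_knob')[:2]: print(round(p['conf'],2),np.round(p['location'],1),atz(c,p['location'],.221))
print(telemetry.get_obs()['q'])
for t in (131,125,119,113,107): crow(t,.024)
E
```

```text
time: 14.7
tcp_pos: [0.4614, 0.1376, 0.2154]
eef_rot: [[0.681, 0.733, -0.0], [0.733, -0.681, 0.003], [0.002, -0.002, -1.0]]
wrist_force: [0.9, -0.7, -0.5]
grip_width: 0.0006
grasp_force: 0.4
0.46 [214.9 233.8] [0.4847 0.1497 0.221 ]
[ 0.2366 -0.0912  2.0318  0.0034  1.2     0.9809]
(131, 0.024) [0.4673 0.1477 0.215 ]
row [-0.1 -0.1  6.3 11.  -2.4  0.5]
(125, 0.024) [0.474  0.1561 0.215 ]
row [-0.1 -0.1 12.3 21.7 -3.2  0.5]
(119, 0.024) [0.4815 0.1638 0.215 ]
row [-0.1 -0.1 18.3 32.5 -2.9  0.5]
(113, 0.024) [0.4898 0.1707 0.215 ]
row [-0.1 -0.1 24.3 43.1 -1.4  0.5]
(107, 0.024) [0.4988 0.1766 0.215 ]
row [-0.2 -0.1 30.3 53.6  1.2  0.6]
```

```bash
python3 -m handwheel '0 0 6 11 -2 0 0; 0 0 12 21.5 -3 0 0; 0 0 18 32 -3 0 0; 0 0 24 43 -1 0 0; 0 0 30 53 1 0 0'; python3 - <<'E'
from h import *
for n in('scene','top'):
    c=imaging.camera(n)
    for p in nets.pinpoint(c,'crank_knob')[:1]: print(n,round(p['conf'],2),np.round(p['location'],1),atz(c,p['location'],.221))
for t in (102,97,92,87,83): crow(t,.024)
E
```

```text
time: 15.42
tcp_pos: [0.4979, 0.1755, 0.2153]
eef_rot: [[0.955, 0.295, -0.001], [0.295, -0.955, 0.003], [-0.0, -0.003, -1.0]]
wrist_force: [-0.5, -0.9, 1.0]
grip_width: 0.0005
grasp_force: 0.3
scene 0.53 [211.7 215.2] [0.5201 0.1767 0.221 ]
top 0.54 [220.  295.4] [0.4913 0.0268 0.221 ]
(102, 0.024) [0.5067 0.1808 0.215 ]
row [-0.2 -0.   5.3 10.1 -2.4  0.3]
(97, 0.024) [0.515  0.1843 0.215 ]
row [-0.2  0.  10.3 19.1 -3.2  0.3]
(92, 0.024) [0.5235 0.1871 0.215 ]
row [-0.2  0.  15.3 28.  -3.3  0.3]
(87, 0.024) [0.5323 0.1891 0.215 ]
row [-0.2  0.  20.3 37.  -2.7  0.3]
(83, 0.024) [0.5394 0.1902 0.215 ]
row [-0.2  0.  24.3 44.1 -1.5  0.3]
```

```bash
python3 -m handwheel '0 0 5 10 -2 0 0; 0 0 10 19 -3 0 0; 0 0 15 28 -3 0 0; 0 0 20 37 -3 0 0; 0 0 24 44 -2 0 0'; python3 - <<'E'
from h import *
for n in('scene','top'):
    c=imaging.camera(n)
    for p in nets.pinpoint(c,'crank_knob')[:1]: print(n,round(p['conf'],2),np.round(p['location'],1),atz(c,p['location'],.221))
for t in (79,75,71,67,63): crow(t,.024)
E
```

```text
time: 16.25
tcp_pos: [0.5391, 0.1903, 0.2154]
eef_rot: [[0.993, -0.119, -0.001], [-0.119, -0.993, 0.003], [-0.001, -0.003, -1.0]]
wrist_force: [-0.8, 0.8, -0.1]
grip_width: 0.0008
grasp_force: 0.3
scene 0.46 [203.3 203.1] [0.5699 0.1814 0.221 ]
(79, 0.024) [0.5465 0.1907 0.215 ]
row [-0.2  0.1  4.3  7.4 -1.1  0.4]
(75, 0.024) [0.5537 0.1908 0.215 ]
row [-0.2  0.1  8.3 14.5 -2.   0.4]
(71, 0.024) [0.5609 0.1904 0.215 ]
row [-0.2  0.1  8.3 21.7 -2.4  0.4]
(67, 0.024) [0.568  0.1894 0.215 ]
row [-0.2  0.1  8.3 28.8 -2.3  0.4]
(63, 0.024) [0.575 0.188 0.215]
row [-0.2  0.1  8.3 36.  -1.7  0.4]
```

```bash
python3 -m handwheel '0 0 4 8 -1 0 0; 0 0 8 16 -2 0 0; 0 0 10 24 -2 0 0; 0 0 10 30 -2 0 0; 0 0 10 34 -2 0 0'; python3 - <<'E'
from h import *
for n in('scene','top'):
    c=imaging.camera(n); save(c,n+'8')
    for p in nets.pinpoint(c,'crank_knob')[:1]: print(n,round(p['conf'],2),np.round(p['location'],1),atz(c,p['location'],.221))
    for p in nets.pinpoint(c,'mill_axis')[:1]: print(n,'axis',round(p['conf'],2),atz(c,p['location'],.22))
R=np.array(telemetry.get_obs()['eef_rot']); f=np.array([.492,.87,0]); print(R.T@f)
E
```

```text
time: 17.08
tcp_pos: [0.5736, 0.1886, 0.2155]
eef_rot: [[0.957, -0.289, -0.0], [-0.289, -0.957, 0.003], [-0.001, -0.003, -1.0]]
wrist_force: [-0.1, -0.8, 0.1]
grip_width: 0.0002
grasp_force: 0.2
scene 0.69 [196.1 197. ] [0.6095 0.1774 0.221 ]
scene axis 0.8 [0.5484 0.095  0.22  ]
top 0.28 [137.1 262.7] [0.6953 0.1116 0.221 ]
top axis 0.93 [0.5502 0.0954 0.22  ]
[ 0.2184 -0.9753  0.0029]
```

```bash
python3 -m handwheel '0 0 0 -10 0 0 0; 0 0 0 -25 0 0 0; 0 0 0 -30 0 -40 0; 0 0 0 -40 0 -90 0; 0 0 0 -90 0 -110 0'; python3 -m handwheel '0 0 0 -30 0 0 0; 0 0 0 -50 30 0 0; 0 0 0 -50 90 0 0; 0 0 0 -50 150 0 0; 0 0 0 -50 200 0 0';  python3 - <<'E'
from h import *
for n in('scene','top'):
    c=imaging.camera(n); save(c,n+'9')
    for k,z in {'mill_axis':.22,'crank_knob':.221,'drawer_knob':.04,'coffee_mill':0}.items():
        for p in nets.pinpoint(c,k)[:1]: print(n,k,round(p['conf'],2),np.round(p['location'],1),atz(c,p['location'],z))
a=cv2.resize(cv2.imread('pics/top9.png')[100:265,205:405],None,fx=2,fy=2)
b=cv2.resize(cv2.imread('pics/scene9.png')[150:315,150:350],None,fx=2,fy=2)
cv2.imwrite('pics/crop9.png',np.hstack([a,b]))
E
```

```text
time: 18.0
tcp_pos: [0.4883, 0.2151, 0.3291]
eef_rot: [[0.956, -0.292, 0.005], [-0.292, -0.956, 0.005], [0.003, -0.006, -1.0]]
wrist_force: [0.6, 0.4, -0.6]
grip_width: 0.0007
grasp_force: 0.0
time: 18.62
tcp_pos: [0.3795, 0.0367, 0.3249]
eef_rot: [[0.957, -0.289, 0.001], [-0.289, -0.957, 0.003], [-0.0, -0.003, -1.0]]
wrist_force: [0.3, 0.1, 0.3]
grip_width: 0.0002
grasp_force: 0.0
scene mill_axis 0.82 [196.5 242.1] [0.5501 0.0905 0.22  ]
scene crank_knob 0.85 [196.8 198.5] [0.6044 0.1761 0.221 ]
scene drawer_knob 0.45 [257.2 276.8] [0.5152 0.0177 0.04  ]
scene coffee_mill 0.82 [267.9 247.1] [0.5661 0.0762 0.    ]
top crank_knob 0.75 [178.2 233.3] [0.5907 0.1808 0.221 ]
top drawer_knob 0.54 [218.9 297.8] [0.5098 0.0162 0.04  ]
top coffee_mill 0.94 [198.7 276.8] [0.5699 0.0763 0.    ]
```

View pics/crop9.png

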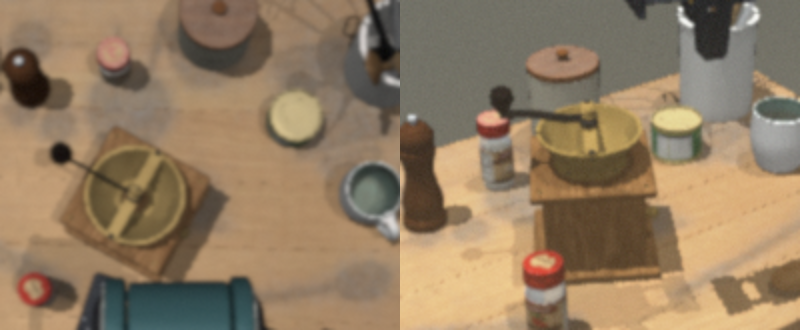

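The knob sits straight back: top crop (62,153) against the axis at (135,193), about 61°. The drawer knob is about 83 mm from the axis, so the drawer is home, and nothing else has moved.

```bash
python3 -c "
from rig import r
print(r.hand_in())"
```

```text
the job is handed in; nothing more can be done
None
```

I pushed the drawer fully home and turned the crank clockwise until its knob was straight behind the mill, with nothing else visibly moved, then handed the job in; no verdict came back.

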